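# Take out and open the laser lockout padlock

### The arm

A 6-joint arm with a two-finger parallel gripper is mounted at the origin on the work surface. World frame = base frame: x ahead of the robot, y to its left, z up, the work surface at z = 0. Lengths are in m, angles in rad, forces in N, time in s.
With the tool pointing down it reaches from about 0.275 to 0.85 m from the base axis. Payload 5.2 kg.
Tool frame: the origin (TCP) lies on the centre line of the jaws, within the pads' length; the fingertips stand 22 mm ahead of it and the grasp point (between the pads) lies 3 mm ahead of it (ctrl.finger_overhang is the distance from the TCP to the fingertips, in m); z points along the fingers, y is the line along which they close (so a half turn about z gives the same grasp; the last joint's range is limited). The gripper opens to 85 mm and grips with 20 to 120 N. Pads are 22 mm wide; open, the fingers measure 114 mm over their backs; the gripper's body (76 mm by 85 mm) begins 54 mm behind the grasp point. The pads swing forward as they close: fully open they stand 13 mm farther back than shut.
Start: joints at [0.899, 0.259, 1.535, -0, 1.348, -0.203], TCP at [0.248, 0.491, 0.226] pointing down, gripper open.
Joint ranges: [-3.14, 3.14], [-0.91, 2.08], [0.19, 2.58], [-1.22, 4.36], [0.22, 2.71], [-3.12, 3.12]. Speed limits (rad/s): [2.57, 2.57, 3.14, 3.14, 3.14, 3.14].

### API

Orientations are given as a unit quaternion [x, y, z, w].
In Python, from bench import ctrl gives the robot as it stands.
- The arm moves only by the tool send_rows, never from a script. Its argument "rows" is a list of rows, each a list of 7 numbers: the shift along the tool's x, y, z in mm, then the turn, a rotation vector about the tool's x, y, z in degrees, then the opening, from -1 (shut) to 1 (fully open). A call has 1 to 8 rows; each row is the pose to reach, as a shift and turn from the pose commanded when the call began, along the tool's axes at that moment; what a row does not reach only later rows make up. A row lasts 1/10 s, in which the tool goes at most 50 mm and 8.59 degrees, less where a joint would pass 70% of its speed; a pose out of reach is approached as far as the arm can. A call with a gripper value outside its range is refused whole. The fingers move at their own pace and stop on an object; "grip_force" is the grip in N (left out, the last holds). Time passes only in rows, so rows that repeat a pose let the fingers close. It gives the time, the measured TCP pose, the force, the opening and the grip force at its end, in the units of the state.
- ctrl.read_state(): the state, without advancing time (a new reading comes with each control period).
- ctrl.get_image(name): name is "side" or "top" or "wrist"; returns a dict with "image" (420x560x3 uint8, red, green, blue), "range_z" (420x560 float32, m along the optical axis (not along the pixel's ray), 0 where there is no reading), "K" (3x3 intrinsics, pixels), "cam_to_world" (4x4, takes a point from camera to world coordinates). Camera axes: x right, y down, z forward; pixel columns grow to the right and rows downward; lengths in m; the calibration is good to about 2 mm. A picture is of the moment at which its call begins.
- ctrl.finish_job(): hands the job in; it is judged then, once.
Trained networks look in the newest picture that a camera, given by its name, has taken for a name from the list of things; names that differ only in an ending like _2 or _b are one class to them, and where a whole thing is asked for, a point or a joint stands for the part that bears it (a point fixed in the world has none). Each returns a list of dicts, best first, with "confidence" (0 to 1); they miss things now and then, are a little off and sometimes report something else, mostly with a low value. They report only what shows in the picture. A call takes as long as a camera call.
- ctrl.recognise(camera, thing): "location" ([column, row] in pixels, amid what is visible of it).
- ctrl.spot_point(camera, thing): "location" ([column, row] in pixels: a listed point, or the origin of a listed thing).
The state is a dict: "time": time; "joint_positions": joint angles; "qd": joint speeds; "tau": joint torques, N m; "position": TCP position; "tool_rot": TCP orientation; "ft_force": force on the tool from outside, world axes, zero at the start; "ft_torque": the same for the moment, N m; "width": finger opening in m; "grasp_force": force on a finger pad.
Only numpy, scipy, OpenCV 4.12 (cv2) and the standard library are available. Lean on these libraries where they do the work, as an engineer would, in place of code of your own. Each camera call takes 0.05 s, during which the arm holds its last target. There are 200 camera calls.

### The job

The laser bench has to be locked out: pull the drawer of the small desktop unit right open, and with the combination padlock (the one with a dial) still in its nest turn the dial clockwise, gently, until you feel it catch and the shackle jumps out a little. Then pull the shackle fully out, and lift this opened lock out and hold it up, dial upward and level, its underside at least 10 cm above the top of the drawer unit. Finish while holding it still in the gripper like that; leave the keyed padlock in its nest and do not disturb the lens stand and the power supply.

Things in the scene. Friction and masses are not known exactly. Their poses are not given: they have to be found in the camera images.
- cab: grey desktop drawer unit, 260 mm deep (x), 300 mm wide (y), 109 mm high, one drawer; fixed to the bench. Origin: on the bench under the middle of its front edge (the shut drawer's front panel, facing the robot); x points from its front to its back
- cab_drawer0 (a joint): the drawer's slide: 0 shut, starts ajar at 0.04, grows to 0.192 m fully open; it slides along the unit's -x, with about 1 N of friction, and stays where it is left. Drawer: the top edge of its front panel is 96 mm above the bench, inner floor 22 mm above the bench, inside about 258 mm wide
- cab_drawer0_handle (a point): middle of the steel bar handle of the drawer: a 10 mm thick horizontal bar, 120 mm long along the unit's y, its centre line 35 mm out from the front panel and 71 mm above the bench; moves with the drawer
- combo_lock: combination padlock, loose, dial up in one of the drawer's two rubber nests (left or right varies), hidden at the start; about 0.4 kg. Steel body 64 (x) by 72 (y) by 26 mm thick. Origin: centre of its underside, 42 mm above the bench in the nest. z up through the dial, -x towards the shackle and the drawer's front. Nest walls, 14 mm high with 2 mm play, hold it against turning and pulling
- dial (a joint): the dial's angle, rad, positive clockwise from above; 0: grip bar along the lock's x. Starts at 0 to 0.5, stops at 2.4; turning takes under 0.2 N m. The notch lies at a hidden value between 0.9 and 1.5, new every time: reached clockwise, the shackle jumps out about 6 mm and the dial catches within about 0.1 rad and resists more turning with over 0.5 N m
- dial_grip (a point): point on the dial's axis, in the grip bar, 42 mm above the lock's underside. Black dial: a 48 mm disc, 6 mm thick, on the lock's top, and across it a straight grip bar 40 mm long, 14 mm wide; the bar's top is 9 mm above this point, the disc's top 9 mm below. The frame turns with the dial: x along the bar, y across it, z up
- shackle (a joint): how far the shackle is out, in m: 0 locked, about 0.006 after the jump at the notch, 0.018 fully out (open, its short leg out of the body). It slides along the lock's -x; pulling it from 0.006 to 0.018 takes up to about 7 N and it stays out. It does not move past 0.0015 unless the dial is at the notch
- shackle_bar (a point): middle of the shackle's far cross bar: 8 mm thick round steel, straight for 24 mm along the lock's y, 70 mm from the dial's axis when locked, 18 mm above the lock's underside and 38 mm above the drawer floor, clear below, 60 mm from the inside of the drawer's front. The U is clear inside for 36 mm across and 34 mm from bar to body (more when out). Moves with the shackle
- key_lock: bystander: keyed padlock of the same body and shackle but with no dial, only a flat round key cylinder, 0.35 kg, lying in the other nest; same axes and origin. Leave it in its nest
- lens: bystander: loose lens stand, 60 mm square foot, post, and a 64 mm ring holding a lens, 120 mm high in all; origin centre of its underside
- supply: bystander: loose white power supply box, 150 by 110 by 59 mm; origin centre of its underside

How it is judged:
On the way, in this order (a step that is already met when the one before it is completed fails the run):
1. the drawer is pulled open (0.16 m or more) (value of joint cab_drawer0 above 0.16 m), for 0.2 s.
2. the dial is on the notch and the shackle has jumped out, the lock still in its nest (value of joint shackle above 0.003 m and height (world z) of combo_lock below 0.06 m), for 0.1 s.
3. the shackle is pulled fully out (0.015 m or more) (value of joint shackle above 0.015 m), for 0.2 s.
At the end, for the whole second after the job is handed in: The combination lock is held by the fingers alone, still, its underside at least 205 mm above the bench, dial up within 20 degrees of level, shackle out by 14 mm or more; the drawer still open, the keyed padlock lying in its nest (height (world z) of combo_lock above 0.205 m and angle between combo_lock's own z axis and vertical below 0.35 rad and value of joint shackle above 0.014 m and linear speed of combo_lock below 0.03 m/s and contact force between combo_lock and the fingers above 2 N and contact force between combo_lock and cab below 0.1 N and value of joint cab_drawer0 above 0.1 m and height (world z) of key_lock below 0.055 m); the arm keeps its last pose, push and grip.
It fails at once if the keyed padlock is lifted out of its nest (height (world z) of key_lock above 0.07 m).
It fails at once if the lens stand is shifted by over 30 mm or tipped (distance of lens from where it was at the start of the episode above 0.03 m or angle between lens's own z axis and vertical above 0.3 rad).
It fails at once if the power supply is shifted by over 30 mm (distance of supply from where it was at the start of the episode above 0.03 m).
It also fails if it takes over 72 s, if anything falls off the work surface, if the arm or the gripper's body presses on something with over 40 N, if the wrist force passes 120 N, or if a joint passes its speed limit or range.

## Working session

There is one attempt and no reset: what is moved stays moved. The work goes in short steps, Python scripts to look and compute and a tool call to move; the robot and the scene stay as the last step left them, time stands still between calls to the robot, and variables do not carry over. Pictures are saved under pics/ and viewed, at most 10 in all, crops included, and the job is handed in when it is done.

Besides the shell and the picture viewer there is one more tool, called after ">>>" as name([rows], argument=value, ...), one row to a line, values as JSON. send_rows: Moves the arm, as the interface text tells. Its arguments: {"type":"object","properties":{"rows":{"type":"array"},"grip_force":{"type":"number"}},"required":["rows"]}

```bash
mkdir -p pics
cat > h.py <<'E'
import numpy as np, cv2
from scipy.spatial.transform import Rotation as R
from bench import ctrl
def shot(c,name=None):
    d=ctrl.get_image(c)
    if name: cv2.imwrite(f'pics/{name}.png',d['image'][:,:,::-1])
    return d
def ray(d,uv):
    T=np.array(d['cam_to_world']);K=np.array(d['K'])
    return T[:3,:3]@np.linalg.solve(K,[uv[0],uv[1],1.]),T[:3,3]
def at_z(d,uv,z):
    r,o=ray(d,uv); return o+r*(z-o[2])/r[2]
def depth_pt(d,uv):
    u,v=map(int,np.round(uv)); p=d['range_z'][max(v-1,0):v+2,max(u-1,0):u+2]; p=p[p>0]
    r,o=ray(d,uv); return o+r*np.median(p) if len(p) else None
def cloud(d):
    K=np.array(d['K']);T=np.array(d['cam_to_world']);z=d['range_z'];v,u=np.indices(z.shape)
    P=np.stack([(u-K[0,2])/K[0,0]*z,(v-K[1,2])/K[1,1]*z,z],-1)
    P=P@T[:3,:3].T+T[:3,3]; P[z<=0]=np.nan; return P
def delta(p,q):
    """shift mm / rotvec deg in current tool axes to reach pose"""
    s=ctrl.read_state(); R0=R.from_quat(s['tool_rot'])
    return np.round(R0.inv().apply(np.array(p)-s['position'])*1000,1),np.round((R0.inv()*R.from_quat(q)).as_rotvec(degrees=True),1)
E
python3 - <<'E'
from h import *
np.set_printoptions(precision=4,suppress=True)
s=ctrl.read_state(); print({k:np.round(v,3) for k,v in s.items()}, ctrl.finger_overhang)
ims=[]
for c in ['top','side']:
    d=shot(c); ims.append(d['image']); 
    for t in ['cab','cab_drawer0_handle','lens','supply','combo_lock','key_lock']:
        for f in (ctrl.spot_point,ctrl.recognise):
            for r in f(c,t)[:2]:
                print(c,t,f.__name__,np.round(r['location'],1),round(r['confidence'],2),depth_pt(d,r['location']),at_z(d,r['location'],.071 if 'handle' in t else 0))
im=np.vstack([ims[0],ims[1]]); im=cv2.resize(im,(400,600)) if 0 else np.hstack(ims)
cv2.imwrite('pics/a.png',cv2.resize(im,(800,300),interpolation=cv2.INTER_AREA)[:,:,::-1])
cv2.imwrite('pics/top.png',ims[0][:,:,::-1])
E
```

```text
{'time': np.float64(0.0), 'joint_positions': array([ 0.899,  0.259,  1.536,  0.   ,  1.348, -0.203]), 'qd': array([-0.   ,  0.   ,  0.001,  0.001,  0.001, -0.   ]), 'tau': array([  0.002, -44.602, -29.058,  -0.   ,   0.011,   0.   ]), 'position': array([0.248, 0.49 , 0.225]), 'tool_rot': array([ 0.232,  0.973, -0.001, -0.   ]), 'ft_force': array([-0.011, -0.062, -0.305]), 'ft_torque': array([ 0.023,  0.023, -0.013]), 'grasp_force': np.float64(0.0), 'width': np.float64(0.085)} 0.022
top cab call [250.8 221. ] 0.84 [0.6785 0.076  0.0219] [0.6831 0.0779 0.    ]
top cab call [263.2 171.2] 0.57 [0.782  0.0506 0.107 ] [0.8184 0.0582 0.    ]
top cab_drawer0_handle call [246.4 247.3] 0.96 [0.6048 0.0757 0.0727] [0.605  0.0759 0.071 ]
top cab_drawer0_handle call [119.6 238.4] 0.53 [0.6097 0.3948 0.0207] [0.6027 0.3744 0.071 ]
top cab_drawer0_handle call [249.3 223.6] 0.98 [0.6566 0.0721 0.0966] [0.6618 0.0745 0.071 ]
top lens call [124.7 237.8] 0.6 [0.6132 0.3853 0.0137] [0.6151 0.3907 0.    ]
top lens call [116.8 236.4] 0.6 [0.6113 0.3945 0.0401] [0.6171 0.4112 0.    ]
top lens call [454.5 2
[... 380 characters left out ...]
[0.6111 0.3936 0.    ]
side cab call [244.3 221.3] 0.63 [0.6417 0.0295 0.0498] [0.6892 0.0852 0.    ]
side cab call [280.8 190.8] 0.93 [0.7358 0.0019 0.1088] [0.8689 0.131  0.    ]
side cab_drawer0_handle call [223.5 207.2] 0.79 [0.6499 0.1188 0.0446] [0.6246 0.0858 0.071 ]
side cab_drawer0_handle call [246.6 208.3] 0.58 [0.6382 0.0161 0.0946] [0.6624 0.044  0.071 ]
side lens call [153.4 189.7] 0.82 [0.6003 0.3775 0.0045] [0.604  0.3846 0.    ]
side lens call [386.8 360.1] 0.6 [ 0.5378 -0.4416  0.0597] [ 0.5853 -0.4203  0.    ]
side lens call [150.  182.6] 0.8 [0.6046 0.3995 0.017 ] [0.619  0.4273 0.    ]
side supply call [391.4 349.4] 0.88 [ 0.5635 -0.4337  0.0579] [ 0.6118 -0.4124  0.    ]
```

Run:
```python
from h import *
np.set_printoptions(precision=4,suppress=True)
d=shot('top');P=cloud(d)
# cab top plane region -> min area rect
m=(abs(P[...,2]-.109)<.004)&(P[...,0]>.6)&(abs(P[...,1])<.35)
q=P[m][:,:2].astype(np.float32); print(len(q),cv2.minAreaRect(q*1000))
print(cv2.minAreaRect(q*1000)); print(cv2.boxPoints(cv2.minAreaRect(q*1000)))
# handle
m=(abs(P[...,2]-.074)<.006)&(P[...,0]>.54)&(P[...,0]<.66)&(abs(P[...,1]-.07)<.15)
q=P[m][:,:2].astype(np.float32);print('handle z',len(q),cv2.boxPoints(cv2.minAreaRect(q*1000)))
m=(abs(P[...,2]-.096)<.003)&(P[...,0]>.54)&(P[...,0]<.8)&(abs(P[...,1]-.07)<.2)
q=P[m][:,:2].astype(np.float32);print('panel',len(q),cv2.boxPoints(cv2.minAreaRect(q*1000)))
```

```text
11766 ((820.5859985351562, 57.23722839355469), (299.9287414550781, 246.22964477539062), 83.3801498413086)
((820.5859985351562, 57.23722839355469), (299.9287414550781, 246.22964477539062), 83.3801498413086)
[[ 681.0039  -77.5345]
 [ 925.5919 -105.9202]
 [ 960.1681  192.0089]
 [ 715.5801  220.3946]]
handle z 445 [[595.3634 -65.5407]
 [652.4125 -67.0223]
 [659.5508 207.8261]
 [602.5017 209.3077]]
panel 785 [[626.6537 -69.2273]
 [682.8804 -75.7476]
 [717.2098 220.2845]
 [660.9831 226.8048]]
```

View pics/a.png

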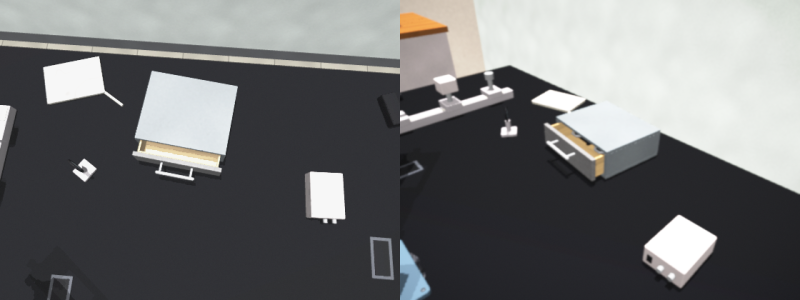

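The picture shows the unit with its drawer ajar (left view, handle at about (175,175)), the lens stand to its left at (84,170), and the supply to its right at (325,195). The measured unit yaw is about -6.6°, its origin about (0.684, 0.074).

```bash
cat >> h.py <<'E'
YAW=-6.62; CX=np.array([np.cos(np.radians(YAW)),np.sin(np.radians(YAW)),0]); CY=np.array([-CX[1],CX[0],0]); C0=np.array([.684,.0737,0])
def q(h):
    h=np.radians(h);y=np.array([np.cos(h),np.sin(h),0]);z=np.array([0,0,-1.])
    return R.from_matrix(np.stack([np.cross(y,z),y,z],1)).as_quat()
E
python3 - <<'E'
from h import *
p=C0-.075*CX
for z in (.17,.074): print(p,delta([p[0],p[1],z],q(YAW)))
E
```

```text
[0.60950006 0.08234629 0.        ] (array([-506.6, -201.1,   56.2]), array([-0. , -0. , 69.8]))
[0.60950006 0.08234629 0.        ] (array([-506.6, -201.1,  152.2]), array([-0. , -0. , 69.8]))
```

>>> send_rows([
  [-507,-201,40,0,0,69.8,-0.4],
  [-507,-201,40,0,0,69.8,-0.4],
  [-507,-201,40,0,0,69.8,-0.4],
  [-507,-201,40,0,0,69.8,-0.4],
  [-507,-201,40,0,0,69.8,-0.4],
  [-507,-201,40,0,0,69.8,-0.4],
  [-507,-201,40,0,0,69.8,-0.4],
  [-507,-201,40,0,0,69.8,-0.4],
], grip_force=30)

```text
time: 2.15
position: [0.5141, 0.1902, 0.197]
tool_rot: [0.743, 0.669, 0.0, 0.0]
ft_force: [-0.1, -0.1, 0.9]
width: 0.0258
grasp_force: 0.0
```

Run:
```python
from h import *
p=C0-.075*CX
s=ctrl.read_state();print(s['time'],s['position'],s['width'])
for z in (.17,.074): print(p,delta([p[0],p[1],z],q(YAW)))
```

```text
2.15 [0.51405542 0.19023502 0.1970228 ] 0.025787609758735792
[0.60950006 0.08234629 0.        ] (array([-97.4, 106.1,  27. ]), array([ 0. , -0. ,  0.6]))
[0.60950006 0.08234629 0.        ] (array([-97.4, 106.1, 123. ]), array([ 0. , -0. ,  0.6]))
```

>>> send_rows([
  [-97,106,25,0,0,0.6,-0.4],
  [-97,106,25,0,0,0.6,-0.4],
  [-97,106,25,0,0,0.6,-0.4],
  [-97,106,25,0,0,0.6,-0.4],
  [-97,106,25,0,0,0.6,-0.4],
  [-97,106,25,0,0,0.6,-0.4],
])

```text
time: 2.75
position: [0.6083, 0.0858, 0.172]
tool_rot: [0.744, 0.668, -0.0, -0.0]
ft_force: [0.6, 0.3, -0.0]
width: 0.0257
grasp_force: 0.0
```

Run:
```python
from h import *
np.set_printoptions(precision=4,suppress=True)
p=C0-.075*CX
s=ctrl.read_state();print(s['time'],s['position'],s['width'])
d=shot('wrist','w1');P=cloud(d)
r=ctrl.spot_point('wrist','cab_drawer0_handle')[:1];print(r,[at_z(d,x['location'],.071) for x in r])
f=lambda a,b:np.array([(P-C0)@CX,(P-C0)@CY,P[...,2]])
L=np.stack([(P-C0)@CX,(P-C0)@CY,P[...,2]],-1)
m=(abs(L[...,2]-.072)<.008)&(L[...,0]<-.06)&(L[...,0]>-.1)
print(m.sum(),np.percentile(L[m],[2,50,98],axis=0))
m=(abs(L[...,2]-.096)<.002)&(L[...,0]<-.0)&(L[...,0]>-.1)
print(m.sum(),np.percentile(L[m],[2,50,98],axis=0))
print(delta([p[0],p[1],.074],q(YAW)))
```

```text
2.75 [0.6083 0.0858 0.172 ] 0.025663551058910196
[{'location': [281.3, 204.3], 'confidence': 0.59}] [array([0.6079, 0.0823, 0.071 ])]
2618 [[-0.0807 -0.0603  0.0717]
 [-0.0748  0.0085  0.0757]
 [-0.0616  0.0607  0.0777]]
6051 [[-0.0402 -0.0382  0.0948]
 [-0.0331  0.0603  0.0967]
 [-0.0259  0.1306  0.0978]]
(array([-3.8,  1.6, 98.4]), array([ 0. , -0. ,  0.5]))
```

View pics/w1.png

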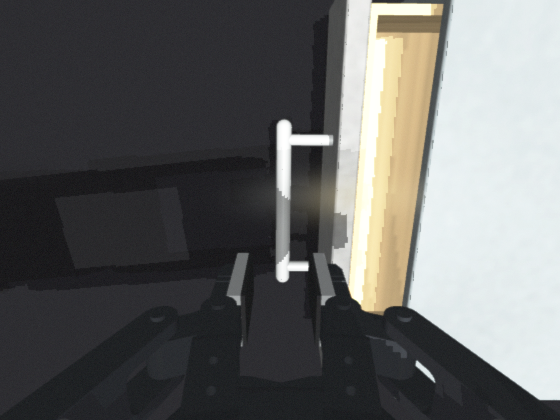

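The wrist view shows the handle bar (285,200) between the fingers, with the panel to its right, matching the model. Descend and grip.

>>> send_rows([
  [-4,1.5,45,0,0,0.5,-0.4],
  [-4,1.5,85,0,0,0.5,-0.4],
  [-4,1.5,97,0,0,0.5,-0.4],
  [-4,1.5,97,0,0,0.5,-0.4],
  [-4,1.5,97,0,0,0.5,-1],
  [-4,1.5,97,0,0,0.5,-1],
  [-4,1.5,97,0,0,0.5,-1],
  [-4,1.5,97,0,0,0.5,-1],
], grip_force=30)

```text
time: 3.65
position: [0.6108, 0.0809, 0.0763]
tool_rot: [0.747, 0.664, 0.001, 0.001]
ft_force: [0.0, -0.1, -0.3]
width: 0.0004
grasp_force: 0.0
```

Run:
```python
from h import *
d=shot('side');d2=shot('wrist')
im=np.hstack([cv2.resize(d['image'][130:290,160:340],(450,400)),cv2.resize(d2['image'],(350,262)) if 0 else cv2.resize(d2['image'],(350,400))])
cv2.imwrite('pics/b.png',im[:,:,::-1])
print(ctrl.read_state()['width'])
```

```text
-2.866657783560383e-06
```

View pics/b.png

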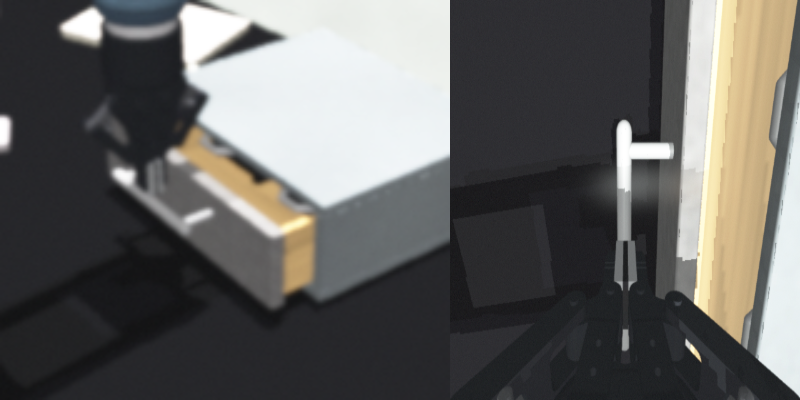

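>>> send_rows([
  [0,-10,0,0,0,0,-1],
  [0,-20,0,0,0,0,-1],
  [0,-20,0,0,0,0,-1],
])

```text
time: 4.05
position: [0.5878, 0.0836, 0.0747]
tool_rot: [0.747, 0.665, -0.001, -0.001]
ft_force: [-0.6, 0.1, 1.2]
width: 0.0001
grasp_force: 0.0
```

Run:
```python
from h import *
np.set_printoptions(precision=4,suppress=True)
d=shot('wrist','w3');P=cloud(d)
L=np.stack([(P-C0)@CX,(P-C0)@CY,P[...,2]],-1)
s=ctrl.read_state();print((s['position']-C0)@CX,(s['position']-C0)@CY,s['position'],s['width'])
m=(abs(L[...,2]-.096)<.002)&(L[...,0]<-.0)&(L[...,0]>-.1)
print(m.sum(),np.percentile(L[m],[2,50,98],axis=0))
m=(abs(L[...,2]-.072)<.008)&(L[...,0]<-.06)&(L[...,0]>-.12)&(L[...,1]>.02)
print(m.sum(),np.percentile(L[m],[2,50,98],axis=0))
```

```text
-0.09558185540792176 -0.0012409999043024086 [0.5889 0.0835 0.0749] -0.00013121240827664593
13610 [[-0.0407 -0.0217  0.0945]
 [-0.0339  0.0543  0.0966]
 [-0.0263  0.1048  0.0978]]
2711 [[-0.0807  0.0212  0.0719]
 [-0.0751  0.0464  0.0756]
 [-0.0614  0.0623  0.0776]]
```

View pics/w3.png

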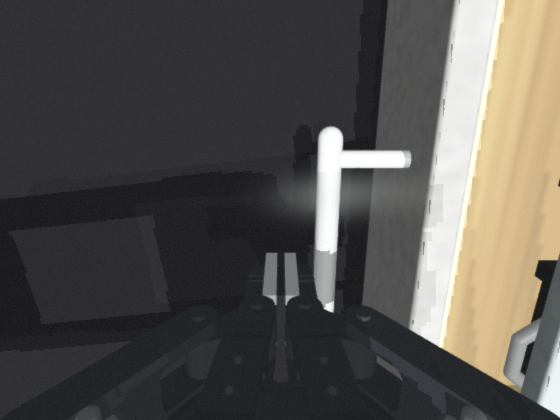

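Run:
```python
from h import *
np.set_printoptions(precision=4,suppress=True)
d=shot('wrist');P=cloud(d)
s=ctrl.read_state();L=R.from_quat(s['tool_rot']).inv().apply(P.reshape(-1,3)-s['position']).reshape(P.shape)
for uv in [(271,258),(291,258),(271,275),(291,275),(271,290),(262,300),(300,300),(281,300),(281,340)]:
    print(uv,P[uv[1],uv[0]],L[uv[1],uv[0]],d['range_z'][uv[1],uv[0]])
T=d['cam_to_world'];print(np.array(T), s['position'])
# project expected tip
K=np.array(d['K']);Ti=np.linalg.inv(T)
for z in (0,.022):
    w=np.r_[s['position']+R.from_quat(s['tool_rot']).apply([0,0,z]),1];c=(Ti@w)[:3];print(z,(K@c/c[2])[:2],c[2])
```

```text
(271, 258) [0.5856 0.0943 0.0892] [ 0.0103 -0.0054 -0.0141] 0.14867868
(291, 258) [0.5942 0.0933 0.0893] [ 0.0104  0.0033 -0.0142] 0.14862002
(271, 275) [0.586  0.0946 0.1044] [ 0.0108 -0.0049 -0.0293] 0.1341369
(291, 275) [0.5938 0.0931 0.1034] [ 0.0102  0.0029 -0.0283] 0.13531229
(271, 290) [0.5862 0.0942 0.1143] [ 0.0103 -0.0047 -0.0392] 0.1248374
(262, 300) [0.584  0.0977 0.1254] [ 0.0135 -0.0073 -0.0503] 0.113365404
(300, 300) [0.5965 0.0954 0.1242] [ 0.0128  0.0054 -0.0491] 0.114740685
(281, 300) [0.5897 0.0922 0.1182] [ 0.0087 -0.001  -0.0431] 0.12162232
(281, 340) [0.5876 0.0745 0.1176] [-0.0091 -0.001  -0.0425] 0.12777121
[[ 0.9933 -0.1096 -0.0376  0.5979]
 [-0.1159 -0.9438 -0.3096  0.1626]
 [-0.0016  0.3119 -0.9501  0.223 ]
 [ 0.      0.      0.      1.    ]] [0.5897 0.0834 0.0751]
0 [283.0728 263.5759] 0.1653300034103909
0.022 [282.8418 244.1343] 0.18623243034747186
```

Run:
```python
from h import *
np.set_printoptions(precision=4,suppress=True)
d=shot('side');P=cloud(d)
s=ctrl.read_state();L=R.from_quat(s['tool_rot']).inv().apply(P.reshape(-1,3)-s['position'])
m=(abs(L[:,0])<.03)&(abs(L[:,1])<.03)&(L[:,2]>-.06)&(L[:,2]<.06)
print(m.sum());print(np.histogram(L[m,2],np.arange(-.06,.065,.005)))
q=L[m];print(q[q[:,2]>-.03][:40])
K=np.array(d['K']);Ti=np.linalg.inv(d['cam_to_world'])
for z in (-.05,-.011,.022):
    w=np.r_[s['position']+R.from_quat(s['tool_rot']).apply([0,0,z]),1];c=(Ti@w)[:3];print(z,(K@c/c[2])[:2],c[2])
cv2.imwrite('pics/c.png',cv2.resize(d['image'][140:260,140:300],(800,600),interpolation=cv2.INTER_CUBIC)[:,:,::-1])
```

```text
321
(array([56, 40, 20, 21, 24, 21, 25, 21, 23, 14,  7, 25, 21,  3,  0,  0,  0,
        0,  0,  0,  0,  0,  0,  0]), array([-0.06 , -0.055, -0.05 , -0.045, -0.04 , -0.035, -0.03 , -0.025,
       -0.02 , -0.015, -0.01 , -0.005, -0.   ,  0.005,  0.01 ,  0.015,
        0.02 ,  0.025,  0.03 ,  0.035,  0.04 ,  0.045,  0.05 ,  0.055,
        0.06 ]))
[[ 0.0082 -0.0114 -0.0292]
 [-0.0075  0.0117 -0.0287]
 [ 0.0064 -0.0125 -0.0278]
 [-0.0064  0.0122 -0.0252]
 [-0.0079  0.014  -0.0253]
 [ 0.0059 -0.013  -0.0255]
 [ 0.0015 -0.0128 -0.0276]
 [-0.0007 -0.0113 -0.0282]
 [-0.0071 -0.007  -0.0298]
 [-0.0073 -0.0045 -0.029 ]
 [-0.0114 -0.0015 -0.03  ]
 [-0.012   0.0008 -0.0294]
 [-0.0104  0.0043 -0.0273]
 [-0.0118  0.0062 -0.0273]
 [-0.0072  0.0115 -0.023 ]
 [-0.0077  0.0139 -0.0224]
 [ 0.0006 -0.0135 -0.0256]
 [-0.0044 -0.0135 -0.0281]
 [-0.0058 -0.0117 -0.0282]
 [-0.0059 -0.0091 -0.0272]
 [-0.0038 -0.0053 -0.0248]
 [-0.0091 -0.0057 -0.0276]
 [-0.0116 -0.0044 -0.0284]
 [-0.0122 -0.0021 -0.0279]
 [-0.0112  0.0011 -0.0262]
 [-0.0133  0.0025 -0.0267]
 [-0.013   0.0054 -0.0255]
 [-0.0076  0.0111 -0.0206]
 [-0.0058  0.0149 -0.0183]
 [ 0.0042 -0.0117 -0.0204]
 [ 0.0007 -0.011  -0.0218]
 [-0.0043 -0.0111 -0.0244]
 [-0.0085 -0.0107 -0.0264]
 [-0.0065 -0.007  -0.024 ]
 [-0.0087 -0.0056 -0.0246]
 [-0.0102 -0.0038 -0.0247]
 [-0.0086 -0.0003 -0.0226]
 [-0.0113  0.0008 -0.0236]
 [-0.01    0.0043 -0.0216]
 [-0.0111  0.0063 -0.0215]]
-0.05 [211.4931 193.3248] 1.0509392471213603
-0.011 [212.4749 207.5513] 1.0724423133004604
0.022 [213.2755 219.151 ] 1.090637215452007
```

View pics/c.png

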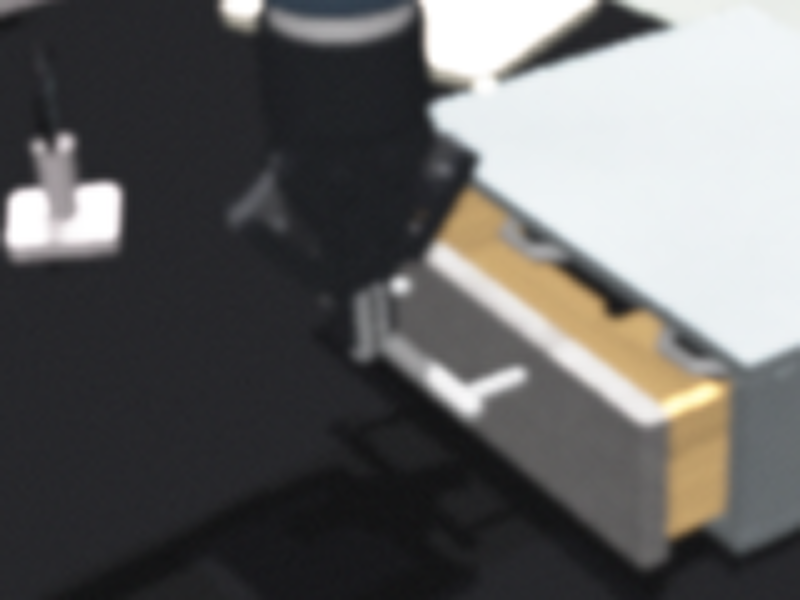

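The fingers passed over the bar. Both cameras put the actual fingertips about 0–10 mm *behind* the reported TCP, not 22 mm ahead of it, so I'll go lower and use this measured offset from now on.

>>> send_rows([
  [0,0,-35,0,0,0,-0.4],
  [0,20,-35,0,0,0,-0.4],
  [0,20,-35,0,0,0,-0.4],
  [0,20,-10,0,0,0,-0.4],
  [0,20,10,0,0,0,-0.4],
  [0,20,18,0,0,0,-0.4],
  [0,20,18,0,0,0,-0.4],
])

```text
time: 4.9
position: [0.6083, 0.081, 0.0551]
tool_rot: [0.747, 0.664, -0.001, -0.001]
ft_force: [-0.2, 1.4, 0.3]
width: 0.0257
grasp_force: 0.0
```

>>> send_rows([
  [0,0,0,0,0,0,-1],
  [0,0,0,0,0,0,-1],
  [0,0,0,0,0,0,-1],
  [0,0,0,0,0,0,-1],
])

```text
time: 5.3
position: [0.6102, 0.0809, 0.0575]
tool_rot: [0.747, 0.664, 0.0, 0.0]
ft_force: [0.2, -1.0, -1.5]
width: 0.0097
grasp_force: 29.5
```

>>> send_rows([
  [0,-15,0,0,0,0,-1],
  [0,-40,0,0,0,0,-1],
  [0,-65,0,0,0,0,-1],
  [0,-90,0,0,0,0,-1],
  [0,-115,0,0,0,0,-1],
  [0,-135,0,0,0,0,-1],
  [0,-148,0,0,0,0,-1],
  [0,-150,0,0,0,0,-1],
])

```text
time: 6.1
position: [0.4596, 0.0985, 0.0574]
tool_rot: [0.747, 0.665, -0.0, -0.0]
ft_force: [-0.7, -1.6, -1.8]
width: 0.0096
grasp_force: 31.0
```

>>> send_rows([
  [0,0,0,0,0,0,-1],
  [0,0,0,0,0,0,-0.4],
  [0,0,0,0,0,0,-0.4],
  [0,0,0,0,0,0,-0.4],
  [0,0,-40,0,0,0,-0.4],
  [0,0,-90,0,0,0,-0.4],
  [0,0,-130,0,0,0,-0.4],
  [0,0,-130,0,0,0,-0.4],
])

```text
time: 6.9
position: [0.4653, 0.0985, 0.1928]
tool_rot: [0.747, 0.665, 0.004, 0.004]
ft_force: [1.2, -0.9, -0.5]
width: 0.0254
grasp_force: 0.0
```

Run:
```python
from h import *
np.set_printoptions(precision=4,suppress=True)
ims=[]
for c in ['top','wrist']:
    d=shot(c); ims.append(d['image'])
    for t,z in [('cab_drawer0_handle',.071),('combo_lock',.042),('dial_grip',.084),('shackle_bar',.06),('key_lock',.042)]:
        for r in ctrl.spot_point(c,t)[:2]:
            p=at_z(d,r['location'],z)-C0
            print(c,t,np.round(r['location'],1),round(r['confidence'],2),'cab frame',np.array([p@CX,p@CY]))
s=ctrl.read_state();print(s['time'],s['position'],(s['position']-C0)@CX)
t=cv2.resize(ims[0][160:360,170:340],(400,470));w=cv2.resize(ims[1],(400,300))
im=np.zeros((470,800,3),np.uint8);im[:,:400]=t;im[:300,400:]=w
cv2.imwrite('pics/d.png',im[:,:,::-1])
```

```text
top cab_drawer0_handle [230.2 312.2] 0.74 cab frame [-0.2297 -0.0022]
top combo_lock [223.4 226.4] 0.98 cab frame [-0.0356  0.062 ]
top dial_grip [216.8 224.7] 0.6 cab frame [-0.0418  0.0705]
top shackle_bar [275.6 237.7] 0.62 cab frame [-0.0415 -0.0689]
top shackle_bar [212.6 252.7] 0.48 cab frame [-0.1051  0.0696]
top key_lock [274.6 240.1] 0.74 cab frame [-0.0447 -0.0669]
wrist cab_drawer0_handle [277.  192.7] 0.79 cab frame [-0.2292  0.0005]
wrist combo_lock [511.7 104.7] 0.75 cab frame [-0.0372  0.0671]
wrist dial_grip [548.6 106.4] 0.73 cab frame [-0.0383  0.0676]
wrist shackle_bar [435.5 108. ] 0.69 cab frame [-0.1069  0.0654]
wrist key_lock [480.5 251.3] 0.69 cab frame [-0.0386 -0.0654]
7.5 [0.4608 0.0984 0.1865] -0.22457030490786195
```

View pics/d.png

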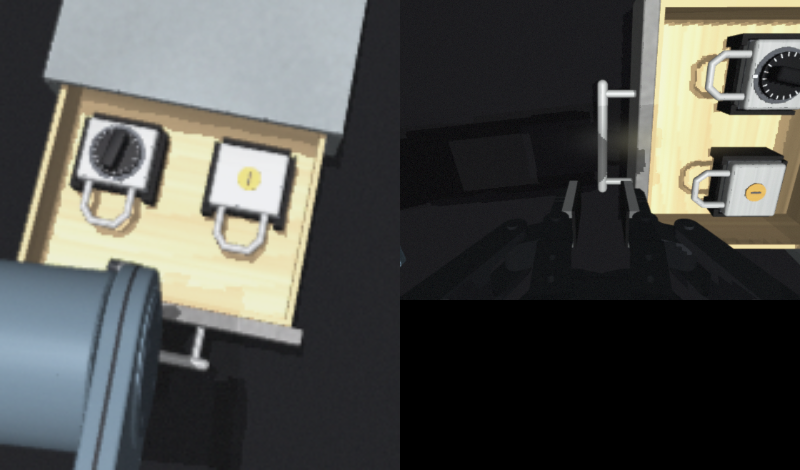

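The picture shows the drawer fully open, with the combo lock in the left nest (dial at (118,150) in the left view) and the keyed lock on the right. The networks' points agree with the geometry (handle at -0.229, shackle bar 70 mm from the dial). Move above the dial next.

Run:
```python
from h import *
p=C0-.038*CX+.067*CY
print(p,delta([p[0],p[1],.2],q(70)))
```

```text
[0.65397738 0.14463407 0.        ] (array([ 68.5, 186.4, -13.7]), array([ -0.1,  -0. , -76.7]))
```

>>> send_rows([
  [68,186,-14,0,0,-76.7,-0.2],
  [68,186,-14,0,0,-76.7,-0.2],
  [68,186,-14,0,0,-76.7,-0.2],
  [68,186,-14,0,0,-76.7,-0.2],
  [68,186,-14,0,0,-76.7,-0.2],
  [68,186,-14,0,0,-76.7,-0.2],
  [68,186,-14,0,0,-76.7,-0.2],
  [68,186,-14,0,0,-76.7,-0.2],
])

```text
time: 8.3
position: [0.6537, 0.1443, 0.2002]
tool_rot: [0.239, 0.971, -0.0, -0.001]
ft_force: [-0.4, -0.6, -0.2]
width: 0.0343
grasp_force: 0.0
```

>>> send_rows([
  [0,0,0,0,0,0,-0.2],
  [0,0,0,0,0,0,-0.2],
  [0,0,0,0,0,0,-0.2],
])

```text
time: 8.6
position: [0.6536, 0.1442, 0.2009]
tool_rot: [0.243, 0.97, -0.0, -0.0]
ft_force: [-0.0, 0.1, -0.0]
width: 0.0346
grasp_force: 0.0
```

Run:
```python
from h import *
np.set_printoptions(precision=4,suppress=True)
d=shot('wrist','w5');P=cloud(d)
L=np.stack([(P-C0)@CX,(P-C0)@CY,P[...,2]],-1)
for t,z in [('combo_lock',.042),('dial_grip',.084),('shackle_bar',.06)]:
    for r in ctrl.spot_point('wrist',t)[:1]:
        p=at_z(d,r['location'],z)-C0; print(t,r['location'],round(r['confidence'],2),np.array([p@CX,p@CY]))
m=(abs(L[...,2]-.093)<.005)&(abs(L[...,0]+.038)<.04)&(abs(L[...,1]-.067)<.04)
qq=L[m];print(m.sum(),np.median(qq,axis=0),cv2.minAreaRect((qq[:,:2]*1000).astype(np.float32)))
c,e=np.linalg.eigh(np.cov(qq[:,:2].T));print(np.sqrt(c),e[:,1],np.degrees(np.arctan2(e[1,1],e[0,1])))
m=(abs(L[...,2]-.068)<.003)&(abs(L[...,0]+.038)<.05)&(abs(L[...,1]-.067)<.05)
qq=L[m];print(m.sum(),cv2.minAreaRect((qq[:,:2]*1000).astype(np.float32)))
s=ctrl.read_state();print(s['time'],s['position'],(s['position']-C0)@CX,(s['position']-C0)@CY,s['ft_torque'])
```

```text
combo_lock [284.6, 184.1] 0.83 [-0.035   0.0688]
dial_grip [280.4, 193.0] 0.61 [-0.0401  0.0666]
843 [-0.0395  0.0674  0.0928] ((-37.98636245727539, 66.97702026367188), (14.068439483642578, 40.34217071533203), 78.32378387451172)
[0.004  0.0114] [-0.9791  0.2036] 168.2513984802546
3339 ((-46.9147834777832, 67.04889678955078), (81.25279998779297, 71.6134033203125), 0.2986445128917694)
8.8 [0.6536 0.1442 0.201 ] -0.03829017574290427 0.06655131581441624 [-0.0069 -0.0247 -0.0226]
```

View pics/w5.png

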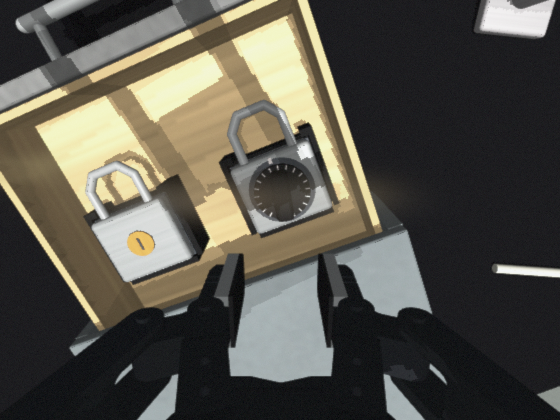

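The picture shows the dial (284,190) centred under the jaws. The fitted bar is 40 x 14 mm at -11.7°, so the dial is at about 0.20 rad. I'll align to it and descend.

Run:
```python
from h import *
p=C0-.038*CX+.067*CY
print(p,delta([p[0],p[1],.078],q(71.7)))
```

```text
[0.65397738 0.14463407 0.        ] (array([-1.00e-01,  5.00e-01,  1.23e+02]), array([ 0. ,  0. , -9.7]))
```

>>> send_rows([
  [0,0.5,30,0,0,-9.7,-0.4],
  [0,0.5,70,0,0,-9.7,-0.4],
  [0,0.5,105,0,0,-9.7,-0.4],
  [0,0.5,118,0,0,-9.7,-0.4],
  [0,0.5,121,0,0,-9.7,-0.4],
  [0,0.5,123,0,0,-9.7,-0.4],
  [0,0.5,123,0,0,-9.7,-0.4],
])

```text
time: 9.5
position: [0.6552, 0.1448, 0.0799]
tool_rot: [0.159, 0.987, 0.0, 0.002]
ft_force: [-0.4, 0.4, -0.7]
width: 0.0256
grasp_force: 0.0
```

Run:
```python
from h import *
np.set_printoptions(precision=4,suppress=True)
d=shot('wrist');P=cloud(d)
s=ctrl.read_state();print(s['position'],s['ft_force'],s['ft_torque'],s['width'])
L=R.from_quat(s['tool_rot']).inv().apply(P.reshape(-1,3)-s['position']).reshape(P.shape)
for u in (235,245,255,262,300,308,318,328):
    print(u,[(v,*np.round(L[v,u]*1000,0)) for v in range(232,268,5)])
```

```text
[0.6552 0.1448 0.08  ] [-0.0907  0.4099  0.0966] [-0.0372 -0.0087  0.0213] 0.02575318112739528
235 [(232, np.float64(13.0), np.float64(-23.0), np.float64(10.0)), (237, np.float64(10.0), np.float64(-23.0), np.float64(10.0)), (242, np.float64(8.0), np.float64(-23.0), np.float64(8.0)), (247, np.float64(7.0), np.float64(-23.0), np.float64(5.0)), (252, np.float64(5.0), np.float64(-23.0), np.float64(5.0)), (257, np.float64(2.0), np.float64(-23.0), np.float64(4.0)), (262, np.float64(12.0), np.float64(-20.0), np.float64(-19.0)), (267, np.float64(12.0), np.float64(-19.0), np.float64(-24.0))]
245 [(232, np.float64(15.0), np.float64(-18.0), np.float64(6.0)), (237, np.float64(13.0), np.float64(-18.0), np.float64(4.0)), (242, np.float64(10.0), np.float64(-18.0), np.float64(5.0)), (247, np.float64(7.0), np.float64(-18.0), np.float64(5.0)), (252, np.float64(5.0), np.float64(-18.0), np.float64(5.0)), (257, np.float64(11.0), np.float64(-16.0), np.float64(-14.0)), (262, np.float64(12.0), np.float64(-15.0), np.float64(-18.0)), (267, np.float64(11.0), np.float64(-15.0), np.float64(-23.0))]
255 [(232, np
[... 2198 characters left out ...]
18.0), np.float64(5.0)), (257, np.float64(11.0), np.float64(16.0), np.float64(-13.0)), (262, np.float64(11.0), np.float64(15.0), np.float64(-18.0)), (267, np.float64(12.0), np.float64(15.0), np.float64(-23.0))]
328 [(232, np.float64(12.0), np.float64(24.0), np.float64(12.0)), (237, np.float64(10.0), np.float64(24.0), np.float64(11.0)), (242, np.float64(7.0), np.float64(24.0), np.float64(12.0)), (247, np.float64(5.0), np.float64(24.0), np.float64(11.0)), (252, np.float64(1.0), np.float64(24.0), np.float64(12.0)), (257, np.float64(-1.0), np.float64(24.0), np.float64(11.0)), (262, np.float64(-4.0), np.float64(24.0), np.float64(12.0)), (267, np.float64(7.0), np.float64(20.0), np.float64(-15.0))]
```

>>> send_rows([
  [0,0,4,0,0,0,-0.4],
  [0,0,7,0,0,0,-0.4],
  [0,0,9,0,0,0,-0.4],
  [0,0,9,0,0,0,-0.4],
])

```text
time: 9.95
position: [0.6545, 0.1446, 0.0696]
tool_rot: [0.159, 0.987, 0.0, 0.001]
ft_force: [0.3, -1.4, 4.4]
width: 0.0255
grasp_force: 1.7
```

Run:
```python
from h import *
np.set_printoptions(precision=4,suppress=True)
d=shot('wrist');P=cloud(d)
s=ctrl.read_state();print(s['position'],s['ft_force'],s['ft_torque'],s['width'])
L=R.from_quat(s['tool_rot']).inv().apply(P.reshape(-1,3)-s['position']).reshape(P.shape)
for u in (240,245,250,314,318,322):
    print(u,[(v,*[int(x) for x in np.round(L[v,u]*1000,0)]) for v in range(247,265,2)])
```

```text
[0.6545 0.1447 0.0696] [-0.4384  0.9382  3.8097] [-0.0576 -0.0288  0.0097] 0.025643072558897168
240 [(247, 12, -19, -6), (249, 10, -19, -4), (251, 11, -19, -6), (253, 11, -19, -10), (255, 12, -18, -12), (257, 11, -18, -13), (259, 12, -18, -16), (261, 11, -18, -16), (263, 12, -17, -20)]
245 [(247, 13, -17, -6), (249, 12, -17, -6), (251, 10, -17, -5), (253, 12, -16, -10), (255, 12, -16, -13), (257, 11, -16, -13), (259, 11, -16, -14), (261, 11, -16, -17), (263, 11, -15, -19)]
250 [(247, 12, -14, -6), (249, 11, -14, -6), (251, 10, -14, -6), (253, 11, -14, -10), (255, 12, -14, -12), (257, 12, -14, -14), (259, 12, -14, -17), (261, 12, -13, -18), (263, 11, -13, -19)]
314 [(247, 12, 15, -5), (249, 11, 15, -5), (251, 10, 15, -5), (253, 12, 14, -10), (255, 12, 14, -12), (257, 11, 14, -14), (259, 11, 14, -15), (261, 11, 14, -17), (263, 11, 14, -19)]
318 [(247, 13, 17, -6), (249, 12, 17, -7), (251, 11, 17, -7), (253, 11, 16, -9), (255, 12, 16, -12), (257, 12, 16, -14), (259, 11, 16, -15), (261, 11, 16, -17), (263, 11, 15, -18)]
322 [(247, 12, 19, -5), (249, 11, 19, -6), (251, 10, 19, -6), (253, 12, 18, -10), (255, 12, 18, -13), (257, 12, 18, -14), (259, 11, 17, -15), (261, 12, 17, -18), (263, 12, 17, -20)]
```

Touched the disc (4 N), so the tip is about 5.5 mm behind the TCP. Raise slightly, close on the bar.

>>> send_rows([
  [0,0,-5,0,0,0,-0.4],
  [0,0,-5,0,0,0,-0.6],
  [0,0,-5,0,0,0,-1],
  [0,0,-5,0,0,0,-1],
  [0,0,-5,0,0,0,-1],
  [0,0,-5,0,0,0,-1],
], grip_force=40)

```text
time: 10.6
position: [0.6542, 0.1448, 0.0744]
tool_rot: [0.159, 0.987, 0.0, 0.0]
ft_force: [-0.3, 0.9, 5.7]
width: 0.0129
grasp_force: 41.1
```

Run:
```python
from h import *
np.set_printoptions(precision=3,suppress=True)
s=ctrl.read_state();print(s['position'],s['ft_force'],s['ft_torque'],s['width'],s['grasp_force'],s['joint_positions'])
```

```text
[0.654 0.145 0.074] [-0.264  0.91   5.677] [ 0.063  0.084 -0.062] 0.012910629207845522 41.08520150184631 [ 0.052  0.592  1.407  0.     1.142 -1.201]
```

>>> send_rows([
  [0,0,0,0,0,5,-1],
  [0,0,0,0,0,10,-1],
  [0,0,0,0,0,15,-1],
  [0,0,0,0,0,20,-1],
  [0,0,0,0,0,25,-1],
  [0,0,0,0,0,30,-1],
  [0,0,0,0,0,35,-1],
  [0,0,0,0,0,35,-1],
])

```text
time: 11.4
position: [0.6545, 0.1449, 0.0744]
tool_rot: [0.449, 0.894, 0.001, 0.001]
ft_force: [1.1, 1.2, 5.2]
width: 0.0126
grasp_force: 41.1
```

```bash
cat > st.py <<'E'
from h import *
np.set_printoptions(precision=3,suppress=True)
s=ctrl.read_state()
y=R.from_quat(s['tool_rot']).apply([0,1,0]);h=np.degrees(np.arctan2(y[1],y[0]))
print(round(s['time'],2),s['position'],'F',s['ft_force'],'M',s['ft_torque'],s['width'],'dial',round(np.radians(83.38-h),3),'tau6',s['tau'][5])
d=shot('wrist')
for r in ctrl.spot_point('wrist','shackle_bar')[:2]:
    p=at_z(d,r['location'],.06)-C0; print('shackle_bar',r['location'],round(r['confidence'],2),np.array([p@CX,p@CY]))
P=cloud(d);L=np.stack([(P-C0)@CX,(P-C0)@CY,P[...,2]],-1)
m=(abs(L[...,2]-.060)<.006)&(L[...,0]<-.07)&(L[...,0]>-.145)&(abs(L[...,1]-.067)<.012)
if m.sum(): print('shackle x min/med',m.sum(),np.percentile(L[m][:,0],[2,10,50]))
E
python3 st.py
```

```text
11.4 [0.654 0.145 0.074] F [1.094 1.222 5.245] M [ 0.264 -0.099 -0.139] 0.012571364525886197 dial 0.815 tau6 0.7606770470738411
shackle_bar [178.6, 161.6] 0.88 [-0.106  0.068]
shackle x min/med 900 [-0.112 -0.111 -0.107]
```

>>> send_rows([
  [0,0,0,0,0,2,-1],
  [0,0,0,0,0,4,-1],
  [0,0,0,0,0,4,-1],
])

```text
time: 11.8
position: [0.6545, 0.1449, 0.0744]
tool_rot: [0.478, 0.878, 0.001, 0.001]
ft_force: [1.7, 1.6, 4.5]
width: 0.0129
grasp_force: 41.1
```

```bash
python3 st.py
```

```text
11.8 [0.655 0.145 0.074] F [1.695 1.647 4.473] M [ 0.193 -0.165 -0.034] 0.012907066006988249 dial 0.882 tau6 0.2607196569442749
shackle_bar [170.9, 165.9] 0.74 [-0.108  0.068]
shackle x min/med 888 [-0.112 -0.111 -0.107]
```

>>> send_rows([
  [0,0,0,0,0,2,-1],
  [0,0,0,0,0,4,-1],
  [0,0,0,0,0,4,-1],
])

```text
time: 12.2
position: [0.6545, 0.145, 0.0744]
tool_rot: [0.509, 0.861, 0.001, 0.001]
ft_force: [-0.1, 2.1, 5.5]
width: 0.0128
grasp_force: 41.1
```

```bash
python3 st.py
```

```text
12.2 [0.655 0.145 0.074] F [-0.114  2.145  5.521] M [ 0.344 -0.127 -0.012] 0.012848503236795313 dial 0.952 tau6 0.2788436505943537
shackle_bar [164.7, 176.0] 0.92 [-0.107  0.067]
shackle x min/med 883 [-0.112 -0.111 -0.107]
```

>>> send_rows([
  [0,0,0,0,0,2,-1],
  [0,0,0,0,0,4,-1],
  [0,0,0,0,0,4,-1],
])

```text
time: 12.6
position: [0.6545, 0.145, 0.0744]
tool_rot: [0.538, 0.843, 0.001, 0.0]
ft_force: [1.2, 1.9, 6.2]
width: 0.0129
grasp_force: 41.1
```

```bash
python3 st.py
```

```text
12.6 [0.654 0.145 0.074] F [1.164 1.943 6.214] M [ 0.273 -0.146 -0.113] 0.01286832714773297 dial 1.022 tau6 0.23229339625686407
shackle_bar [161.2, 179.1] 0.77 [-0.108  0.07 ]
shackle x min/med 873 [-0.113 -0.112 -0.109]
```

>>> send_rows([
  [0,0,0,0,0,2,-1],
  [0,0,0,0,0,4,-1],
  [0,0,0,0,0,4,-1],
])

```text
time: 13.0
position: [0.6545, 0.145, 0.0744]
tool_rot: [0.568, 0.823, 0.001, 0.0]
ft_force: [2.3, 1.6, 5.3]
width: 0.0126
grasp_force: 41.1
```

```bash
python3 st.py
```

```text
13.0 [0.655 0.145 0.074] F [2.272 1.56  5.341] M [ 0.285 -0.178 -0.023] 0.012625876744070693 dial 1.091 tau6 0.2767728175967932
shackle_bar [147.3, 182.9] 0.75 [-0.113  0.07 ]
shackle x min/med 875 [-0.117 -0.116 -0.113]
```

>>> send_rows([
  [0,0,0,0,0,1.5,-1],
  [0,0,0,0,0,1.5,-1],
  [0,0,0,0,0,1.5,-1],
])

```text
time: 13.4
position: [0.6545, 0.145, 0.0744]
tool_rot: [0.578, 0.816, 0.001, 0.0]
ft_force: [0.8, 2.3, 5.7]
width: 0.0129
grasp_force: 41.1
```

```bash
python3 st.py
```

```text
13.4 [0.654 0.145 0.074] F [0.803 2.294 5.683] M [ 0.339 -0.192 -0.052] 0.012879869696876543 dial 1.117 tau6 -0.011891246249433607
shackle_bar [145.1, 185.2] 0.89 [-0.114  0.07 ]
shackle x min/med 870 [-0.117 -0.116 -0.113]
```

The shackle jumped by about 5 mm and the reading is stable. Release the dial and rise.

>>> send_rows([
  [0,0,0,0,0,0,-0.45],
  [0,0,0,0,0,0,-0.45],
  [0,0,0,0,0,0,-0.45],
  [0,0,-20,0,0,0,-0.45],
  [0,0,-50,0,0,0,-0.45],
  [0,0,-50,0,0,0,-0.45],
])

```text
time: 14.1
position: [0.6563, 0.1447, 0.1281]
tool_rot: [0.579, 0.816, 0.002, 0.003]
ft_force: [1.5, -0.1, 0.7]
width: 0.0237
grasp_force: 0.0
```

```bash
python3 st.py
python3 - <<'E'
from h import *
p=C0-.114*CX+.0675*CY
for z in (.12,.045): print(p,delta([p[0],p[1],z],q(YAW)))
E
```

```text
14.1 [0.656 0.145 0.128] F [ 1.485 -0.105  0.679] M [-0.101 -0.044  0.019] 0.023666711373427383 dial 1.119 tau6 0.01004560966975987
shackle_bar [172.3, 163.2] 0.62 [-0.114  0.069]
shackle x min/med 529 [-0.118 -0.117 -0.113]
[0.57854175 0.15389231 0.        ] (array([ 33.8, -68.3,   4.4]), array([ 0.1,  0. , 25.9]))
[0.57854175 0.15389231 0.        ] (array([ 33.8, -68.4,  79.4]), array([ 0.1,  0. , 25.9]))
```

>>> send_rows([
  [16,-34,0,0,0,8,-0.45],
  [34,-68,0,0,0,16,-0.45],
  [34,-68,0,0,0,24,-0.45],
  [34,-68,0,0,0,26,-0.45],
  [34,-68,0,0,0,26,-0.45],
  [34,-68,0,0,0,26,-0.45],
])

```text
time: 14.8
position: [0.5779, 0.1543, 0.123]
tool_rot: [0.747, 0.665, -0.001, -0.001]
ft_force: [-0.2, 0.3, -0.3]
width: 0.0235
grasp_force: 0.0
```

```bash
python3 st.py
python3 - <<'E'
from h import *
p=C0-.114*CX+.0675*CY
for z in (.12,.045): print(p,delta([p[0],p[1],z],q(YAW)))
E
```

```text
14.8 [0.578 0.154 0.123] F [-0.197  0.335 -0.326] M [ 0.    -0.001  0.026] 0.023549342861422212 dial 1.572 tau6 0.04605440190061927
shackle_bar [284.2, 215.4] 0.72 [-0.113  0.069]
shackle x min/med 473 [-0.118 -0.117 -0.114]
[0.57854175 0.15389231 0.        ] (array([-0.3,  0.3,  3.3]), array([-0.1,  0. , -0.1]))
[0.57854175 0.15389231 0.        ] (array([-0.3,  0.3, 78.3]), array([-0.1,  0. , -0.1]))
```

>>> send_rows([
  [0,0.5,30,0,0,0,-0.45],
  [0,0.5,55,0,0,0,-0.45],
  [0,0.5,70,0,0,0,-0.45],
  [0,0.5,78,0,0,0,-0.45],
  [0,0.5,78,0,0,0,-0.45],
  [0,0.5,78,0,0,0,-0.45],
])

```text
time: 15.5
position: [0.5795, 0.1543, 0.0464]
tool_rot: [0.748, 0.664, 0.0, 0.0]
ft_force: [0.2, 0.3, 0.4]
width: 0.0235
grasp_force: 0.0
```

>>> send_rows([
  [0,0,0,0,0,0,-1],
  [0,0,0,0,0,0,-1],
  [0,0,0,0,0,0,-1],
  [0,0,0,0,0,0,-1],
], grip_force=50)

```text
time: 15.9
position: [0.5795, 0.1542, 0.0467]
tool_rot: [0.748, 0.664, 0.001, 0.001]
ft_force: [-0.3, -0.4, 2.7]
width: 0.0062
grasp_force: 47.5
```

>>> send_rows([
  [0,-4,0,0,0,0,-1],
  [0,-8,0,0,0,0,-1],
  [0,-12,0,0,0,0,-1],
  [0,-14,0,0,0,0,-1],
  [0,-14,0,0,0,0,-1],
  [0,-14,0,0,0,0,-1],
])

```text
time: 16.5
position: [0.5653, 0.1559, 0.0461]
tool_rot: [0.748, 0.664, 0.0, 0.0]
ft_force: [2.4, -1.1, 2.1]
width: 0.0062
grasp_force: 47.4
```

```bash
python3 st.py
```

```text
16.5 [0.565 0.156 0.046] F [ 2.435 -1.07   2.123] M [-0.227 -0.523 -0.002] 0.006220561846583376 dial 1.573 tau6 -0.008802008524071425
shackle_bar [280.3, 277.1] 0.95 [-0.128  0.069]
shackle x min/med 1819 [-0.142 -0.135 -0.125]
```

>>> send_rows([
  [0,0,0,0,0,0,-0.45],
  [0,0,0,0,0,0,-0.45],
  [0,0,0,0,0,0,-0.45],
  [0,0,-30,0,0,0,-0.45],
  [0,0,-70,0,0,0,-0.45],
  [0,0,-110,0,0,0,-0.45],
  [0,0,-110,0,0,0,-0.45],
])

```text
time: 17.3
position: [0.5683, 0.1565, 0.1618]
tool_rot: [0.747, 0.664, 0.004, 0.003]
ft_force: [-0.2, 0.0, -0.4]
width: 0.0239
grasp_force: 0.0
```

```bash
python3 st.py
cat > dl.py <<'E'
from h import *
d=shot('wrist');P=cloud(d)
L=np.stack([(P-C0)@CX,(P-C0)@CY,P[...,2]],-1)
for z,n in ((.093,'bar'),(.068,'body')):
    m=(abs(L[...,2]-z)<(.005 if n=='bar' else .003))&(abs(L[...,0]+.038)<.045)&(abs(L[...,1]-.067)<.045)
    qq=L[m]
    if len(qq)>50: print(n,len(qq),np.percentile(qq,[1,50,99],axis=0).round(4).tolist(),cv2.minAreaRect((qq[:,:2]*1000).astype(np.float32)))
p=C0-.038*CX+.067*CY
print(delta([p[0],p[1],.16],q(83.38-64)))
E
python3 dl.py
```

```text
17.3 [0.568 0.156 0.162] F [-0.222  0.006 -0.445] M [-0.027 -0.008 -0.025] 0.023908348578020083 dial 1.573 tau6 5.1976373924844665e-05
shackle_bar [278.8, 201.1] 0.55 [-0.125  0.068]
shackle x min/med 476 [-0.131 -0.131 -0.125]
bar 1196 [[-0.0559, 0.0496, 0.0884], [-0.0437, 0.0689, 0.0927], [-0.0304, 0.0864, 0.0944]] ((-42.49481201171875, 67.45942687988281), (14.216001510620117, 40.00107955932617), 26.935256958007812)
body 4275 [[-0.074, 0.033, 0.0653], [-0.0515, 0.0832, 0.0682], [-0.0119, 0.103, 0.0703]] ((-47.290225982666016, 67.8128890991211), (71.10352325439453, 72.67891693115234), 88.30282592773438)
(array([-0.8, 90.4, -4.8]), array([ -0.1,  -0. , -26.1]))
```

>>> send_rows([
  [0,45,0,0,0,-8.7,-0.4],
  [0,80,0,0,0,-17.4,-0.4],
  [0,80,0,0,0,-26,-0.4],
  [0,80,0,0,0,-26,-0.4],
  [0,80,0,0,0,-26,-0.4],
  [0,80,0,0,0,-26,-0.4],
  [0,80,0,0,0,-26,-0.4],
])

```text
time: 18.15
position: [0.6438, 0.1468, 0.1559]
tool_rot: [0.58, 0.815, -0.0, -0.0]
ft_force: [-1.0, -0.0, 0.6]
width: 0.0261
grasp_force: 0.0
```

```bash
python3 dl.py; python3 st.py; cp h.py h0.py
python3 - <<'E'
from h import *
d=shot('wrist','w8')
for t,z in [('combo_lock',.042),('dial_grip',.084),('cab_drawer0_handle',.071)]:
    for r in ctrl.spot_point('wrist',t)[:1]:
        p=at_z(d,r['location'],z)-C0; print(t,r['location'],round(r['confidence'],2),np.array([p@CX,p@CY]))
E
```

```text
bar 1156 [[-0.0555, 0.0497, 0.0892], [-0.0433, 0.0689, 0.0927], [-0.0302, 0.0864, 0.0944]] ((-42.531742095947266, 67.53977966308594), (13.84255599975586, 39.658348083496094), 27.379859924316406)
body 4335 [[-0.0738, 0.0329, 0.0654], [-0.0492, 0.0817, 0.0682], [-0.0116, 0.1027, 0.0702]] ((-46.986000061035156, 67.76280975341797), (71.51393127441406, 72.57653045654297), 88.65380859375)
(array([-5.3,  8.7, -3.9]), array([-0. , -0. , -0.2]))
18.2 [0.644 0.147 0.156] F [ 0.459  1.542 -0.465] M [ 0.03  -0.005 -0.015] 0.025834905478752355 dial 1.12 tau6 0.024965996271930635
shackle_bar [183.9, 156.5] 0.94 [-0.126  0.069]
shackle x min/med 480 [-0.131 -0.13  -0.126]
combo_lock [288.3, 201.3] 0.74 [-0.04049639  0.065813  ]
dial_grip [286.5, 215.2] 0.65 [-0.04401341  0.06807979]
cab_drawer0_handle [10.1, 185.2] 0.59 [-0.22758181 -0.00118496]
```

View pics/w8.png

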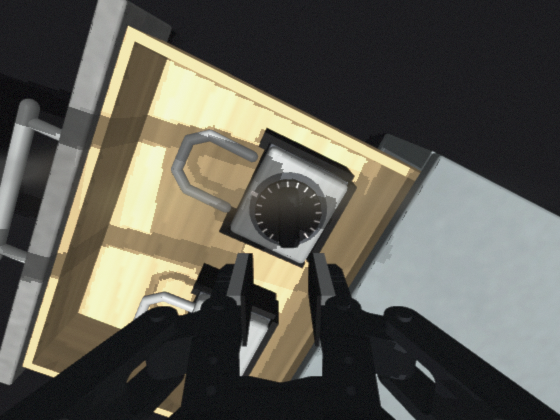

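The picture shows the shackle out to the left of the dial (175–255,170), and the short leg (upper) is near the body edge. The lock slid about 4.5 mm through its play, so the shackle is only about 14.5 mm out. Grip it again and pull further.

Run:
```python
from h import *
p=C0-.127*CX+.0678*CY
s=ctrl.read_state();print(s['position'],p)
for z in (.12,.045): print(delta([p[0],p[1],z],q(YAW)))
```

```text
[0.64450481 0.14657634 0.15616994] [0.56566301 0.155689   0.        ]
(array([ 34.6, -71.5,  36.1]), array([ 0. ,  0. , 25.8]))
(array([ 34.6, -71.5, 111.1]), array([ 0. ,  0. , 25.8]))
```

>>> send_rows([
  [18,-36,0,0,0,8,-0.45],
  [34.5,-71.5,0,0,0,16,-0.45],
  [34.5,-71.5,15,0,0,24,-0.45],
  [34.5,-71.5,40,0,0,25.8,-0.45],
  [34.5,-71.5,50,0,0,25.8,-0.45],
  [34.5,-71.5,50,0,0,25.8,-0.45],
])

```text
time: 19.1
position: [0.5645, 0.1554, 0.1044]
tool_rot: [0.746, 0.666, -0.001, -0.001]
ft_force: [-0.0, -0.0, -0.3]
width: 0.0235
grasp_force: 0.0
```

>>> send_rows([
  [0,0,25,0,0,0,-0.45],
  [0,0,50,0,0,0,-0.45],
  [0,0,61,0,0,0,-0.45],
  [0,0,61,0,0,0,-0.45],
  [0,0,61,0,0,0,-1],
  [0,0,61,0,0,0,-1],
  [0,0,61,0,0,0,-1],
  [0,0,61,0,0,0,-1],
])

```text
time: 19.9
position: [0.5665, 0.1555, 0.046]
tool_rot: [0.746, 0.666, 0.001, 0.001]
ft_force: [-0.6, -0.6, 1.9]
width: 0.006
grasp_force: 49.4
```

>>> send_rows([
  [0,-3,0,0,0,0,-1],
  [0,-5,0,0,0,0,-1],
  [0,-6,0,0,0,0,-1],
  [0,-6,0,0,0,0,-1],
  [0,-6,0,0,0,0,-1],
])

```text
time: 20.4
position: [0.5622, 0.1557, 0.046]
tool_rot: [0.746, 0.666, 0.002, 0.002]
ft_force: [6.5, -3.7, -0.3]
width: 0.0061
grasp_force: 49.0
```

>>> send_rows([
  [0,0,0,0,0,0,-1],
  [0,0,0,0,0,0,-0.45],
  [0,0,0,0,0,0,-0.45],
  [0,0,0,0,0,0,-0.45],
  [0,0,-35,0,0,0,-0.45],
  [0,0,-75,0,0,0,-0.45],
  [0,0,-100,0,0,0,-0.45],
  [0,0,-100,0,0,0,-0.45],
])

```text
time: 21.2
position: [0.5619, 0.1568, 0.1492]
tool_rot: [0.746, 0.666, 0.003, 0.002]
ft_force: [-0.7, -0.2, 0.1]
width: 0.0238
grasp_force: 0.0
```

>>> send_rows([
  [0,45,0,0,0,-8.7,-0.4],
  [0,80,0,0,0,-17.4,-0.4],
  [0,80,0,0,0,-26,-0.4],
  [0,80,0,0,0,-26,-0.4],
  [0,80,0,0,0,-26,-0.4],
  [0,80,0,0,0,-26,-0.4],
  [0,80,0,0,0,-26,-0.4],
])

```text
time: 21.9
position: [0.6385, 0.1474, 0.145]
tool_rot: [0.578, 0.816, -0.0, -0.0]
ft_force: [0.0, -0.1, -0.1]
width: 0.0256
grasp_force: 0.0
```

```bash
python3 st.py; python3 dl.py
python3 - <<'E'
from h import *
p=C0-.043*CX+.0675*CY
print(delta([p[0],p[1],.08],q(83.38-63.5)))
E
```

```text
21.9 [0.639 0.147 0.145] F [ 0.018 -0.084 -0.073] M [ 0.023 -0.013  0.047] 0.025640348226890316 dial 1.117 tau6 0.030061716679483652
shackle_bar [181.8, 160.1] 0.84 [-0.131  0.069]
shackle x min/med 509 [-0.134 -0.133 -0.129]
bar 1244 [[-0.0566, 0.0502, 0.089], [-0.0441, 0.0696, 0.0928], [-0.0309, 0.0865, 0.0943]] ((-43.51240921020508, 67.84754943847656), (13.881795883178711, 39.71300506591797), 27.218246459960938)
body 4473 [[-0.0744, 0.0333, 0.0653], [-0.0522, 0.0838, 0.0682], [-0.0124, 0.103, 0.0701]] ((-43.10106658935547, 67.97215270996094), (71.2096176147461, 63.68510055541992), 89.4026870727539)
(array([ -7.5,  13.3, -14.8]), array([0., 0., 0.]))
(array([-4.8,  9. , 65.2]), array([ 0. ,  0. , -0.5]))
```

Run:
```python
from h import *
for i in range(3):
    d=shot('wrist');P=cloud(d)
    L=np.stack([(P-C0)@CX,(P-C0)@CY,P[...,2]],-1)
    m=(abs(L[...,2]-.062)<.004)&(L[...,0]<-.10)&(L[...,0]>-.145)&(abs(L[...,1]-.068)<.008)
    q_=L[m]; 
    print(len(q_),np.percentile(q_[:,0],[1,5,50,95,99]).round(4), np.percentile(q_[:,2],[5,50,95]).round(4))
    for t,z in [('shackle_bar',.06),('dial_grip',.084)]:
        r=ctrl.spot_point('wrist',t)[0];p=at_z(d,r['location'],z)-C0; print(t,round(r['confidence'],2),(p@CX).round(4))
    m=(abs(L[...,2]-.068)<.003)&(L[...,0]>-.1)&(L[...,0]<0)&(abs(L[...,1]-.068)<.03); print('body',np.percentile(L[m][:,0],[.5,1,5,95,99,99.5]).round(4))
```

```text
271 [-0.1347 -0.1341 -0.1303 -0.1272 -0.1271] [0.0613 0.0636 0.065 ]
shackle_bar 0.77 -0.131
dial_grip 0.73 -0.0427
body [-0.0923 -0.0749 -0.0737 -0.0141 -0.0124 -0.012 ]
271 [-0.1347 -0.1342 -0.1304 -0.1272 -0.127 ] [0.0614 0.0637 0.065 ]
shackle_bar 0.91 -0.1294
dial_grip 0.84 -0.0439
body [-0.0892 -0.0748 -0.0736 -0.0143 -0.0124 -0.0122]
271 [-0.1347 -0.1341 -0.1303 -0.1272 -0.1271] [0.0612 0.0636 0.0651]
shackle_bar 0.84 -0.1293Traceback (most recent call last):
  File "<stdin>", line 9, in <module>
IndexError: list index out of range
```

The shackle is now about 17.4 mm out (bar centre 87.4 mm from the dial axis). Grasp the dial bar and lift.

Run:
```python
from h import *
p=C0-.0435*CX+.0678*CY
print(delta([p[0],p[1],.076],q(20.4)))
```

```text
(array([-4.1,  8.6, 69. ]), array([ 0.,  0., -1.]))
```

>>> send_rows([
  [-4,8.5,20,0,0,-1,-0.4],
  [-4,8.5,45,0,0,-1,-0.4],
  [-4,8.5,60,0,0,-1,-0.4],
  [-4,8.5,66,0,0,-1,-0.4],
  [-4,8.5,69,0,0,-1,-0.4],
  [-4,8.5,69,0,0,-1,-0.4],
])

```text
time: 23.1
position: [0.6488, 0.1462, 0.0763]
tool_rot: [0.57, 0.821, 0.0, 0.0]
ft_force: [-1.2, 0.2, 0.2]
width: 0.0259
grasp_force: 0.0
```

>>> send_rows([
  [0,0,0,0,0,0,-1],
  [0,0,0,0,0,0,-1],
  [0,0,0,0,0,0,-1],
  [0,0,0,0,0,0,-1],
  [0,0,0,0,0,0,-1],
], grip_force=90)

```text
time: 23.6
position: [0.6496, 0.1463, 0.0773]
tool_rot: [0.57, 0.821, 0.001, 0.001]
ft_force: [1.1, 0.8, 5.6]
width: 0.0108
grasp_force: 89.9
```

>>> send_rows([
  [0,0,-4,0,0,0,-1],
  [0,0,-10,0,0,0,-1],
  [0,0,-18,0,0,0,-1],
  [0,0,-28,0,0,0,-1],
  [0,0,-40,0,0,0,-1],
  [0,0,-40,0,0,0,-1],
])

```text
time: 24.2
position: [0.6494, 0.1464, 0.1186]
tool_rot: [0.57, 0.821, 0.001, 0.001]
ft_force: [0.0, -0.6, -4.0]
width: 0.0113
grasp_force: 88.7
```

Run:
```python
from h import *
np.set_printoptions(precision=3,suppress=True)
s=ctrl.read_state();print(s['position'],s['ft_force'],s['ft_torque'],s['width'],s['grasp_force'])
d=shot('wrist','w9')
```

```text
[0.649 0.146 0.119] [ 0.042 -0.581 -3.982] [-0.06  -0.103 -0.034] 0.01134572311396814 88.66416335105896
```

View pics/w9.png

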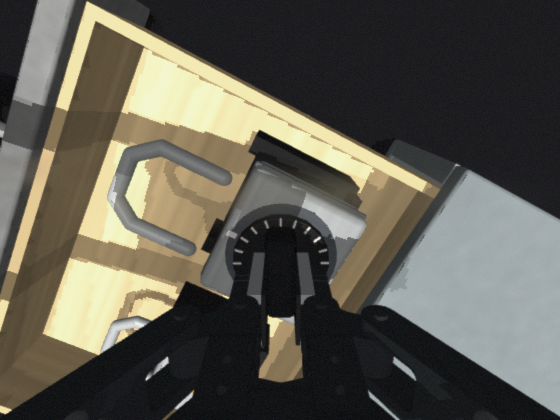

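The picture shows the lock lifted, with the open shackle (110–230,200) clear of its nest, and the wrist reads 4 N. Raise it to about 0.23 m.

>>> send_rows([
  [0,0,-15,0,0,0,-1],
  [0,0,-40,0,0,0,-1],
  [0,0,-65,0,0,0,-1],
  [0,0,-90,0,0,0,-1],
  [0,0,-115,0,0,0,-1],
  [0,0,-135,0,0,0,-1],
  [0,0,-145,0,0,0,-1],
  [0,0,-147,0,0,0,-1],
])

```text
time: 25.05
position: [0.6487, 0.1462, 0.264]
tool_rot: [0.57, 0.821, 0.001, 0.001]
ft_force: [0.5, 0.3, -4.5]
width: 0.011
grasp_force: 88.7
```

>>> send_rows([
  [0,0,0,0,0,0,-1],
  [0,0,0,0,0,0,-1],
  [0,0,0,0,0,0,-1],
  [0,0,0,0,0,0,-1],
  [0,0,0,0,0,0,-1],
  [0,0,0,0,0,0,-1],
  [0,0,0,0,0,0,-1],
])

```text
time: 25.75
position: [0.6485, 0.1462, 0.2629]
tool_rot: [0.57, 0.821, -0.0, -0.0]
ft_force: [-0.5, -0.2, -3.6]
width: 0.0104
grasp_force: 88.7
```

Run:
```python
from h import *
np.set_printoptions(precision=3,suppress=True)
s=ctrl.read_state();print(s['position'],s['ft_force'],s['width'],s['grasp_force'],s['qd'])
d=shot('wrist');P=cloud(d)
for c in ('wrist',):
    L=R.from_quat(s['tool_rot']).inv().apply(P.reshape(-1,3)-s['position']).reshape(P.shape)
m=(P[...,2]>.22)&(abs(L[...,0])<.15)&(abs(L[...,1])<.1)&(L[...,2]>-.006)
X=P[m];print(len(X)); 
# body top plane: z mode
z=np.median(X[(X[:,2]<.265)][:,2]);print(np.percentile(X,[1,50,99],axis=0))
B=X[abs(X[:,2]-z)<.012];A=np.c_[B[:,:2],np.ones(len(B))]
k=np.linalg.lstsq(A,B[:,2],rcond=None)[0];print('slope deg',np.degrees(np.hypot(*k[:2])),z)
C=(X-C0);sx=np.percentile(C@CX,[.5,1,50]);print(sx,(s['position']-C0)@CX)
d2=shot('side');
for r in ctrl.spot_point('side','combo_lock')[:1]+ctrl.spot_point('side','key_lock')[:1]: print(r)
cv2.imwrite('pics/fin.png',cv2.resize(d2['image'][60:270,140:420],(800,600))[:,:,::-1])
```

```text
[0.649 0.146 0.263] [-0.525 -0.154 -3.632] 0.010414000732527398 88.65650296211243 [ 0.001 -0.    -0.001 -0.    -0.002  0.001]
14850
[[0.559 0.116 0.235]
 [0.628 0.165 0.253]
 [0.68  0.184 0.262]]
slope deg 5.263800775445451 0.25320654477892074
[-0.134 -0.134 -0.065] -0.04361520749833053
{'location': [249.1, 229.4], 'confidence': 0.7}
```

View pics/fin.png

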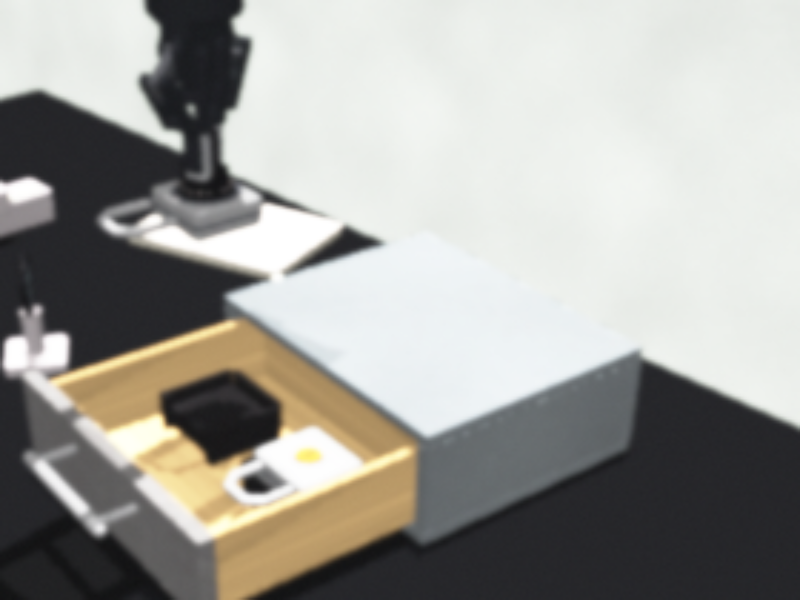

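The picture shows the open lock held level above the unit, with the keyed lock in its nest and the lens undisturbed. The underside is at about 0.227 m.

```bash
python3 -c "
from h import *
print(ctrl.finish_job())"
```

```text
the job is handed in; nothing more can be done
None
```

I handed the job in with the opened combination lock held still and level (within about 5°), its underside about 0.227 m above the bench and its shackle about 17 mm out; the drawer is fully open, the keyed padlock is in its nest, and I haven't seen the judge's result.

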